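Post the reject cleat

ROBOT

A 6-joint arm with a two-finger parallel gripper is mounted at the origin on the work surface. World frame = base frame: x ahead of the robot, y to its left, z up, the work surface at z = 0. Lengths are in m, angles in rad, forces in N, time in s.
With the tool pointing down it reaches from about 0.375 to 0.9 m from the base axis. Payload 3.1 kg.
Tool frame: the origin (TCP) lies midway between the tips of the shut fingers; the grasp point (between the pads) lies 19 mm behind it; x points along the fingers, y is the direction in which the jaws open and shut, and the axes are right-handed (so a half turn about x gives the same grasp; the last joint's range is limited). The gripper opens to 87 mm and grips with 3 to 60 N. Pads are 19 mm wide; open, the fingers measure 117 mm over their backs; the gripper's body (75 mm by 190 mm) begins 51 mm behind the grasp point.
Start: joints at [-1.433, 0.527, 1.433, -0, 1.181, -0.178], TCP at [0.195, -0.594, 0.223] pointing down, gripper open.
Joint ranges: [-3.08, 3.08], [-0.75, 2.2], [0.22, 2.44], [-1.43, 4.57], [0, 2.65], [-2.85, 2.85]. Speed limits (rad/s): [2.79, 2.79, 3.14, 3.14, 3.14, 3.14].

INTERFACE

Orientations are given as a unit quaternion [x, y, z, w].
In Python, from rig import get_obs, imaging, robot gives the robot as it stands.
- The arm moves only by the shell command python3 -m inch 'ROWS' [FORCE]. ROWS is JSON, a list of rows, each a list of 3 entries, a list of its own where there are three numbers: the finger opening in mm, from 0 to 87, then the shift along the tool's x, y, z in mm, then the turn, a rotation vector about the tool's x, y, z in degrees. In form: [[grip, [dx, dy, dz], [wx, wy, wz]], ...]. A call has 1 to 12 rows; each row shifts and turns the pose as measured when the row begins, along the tool's axes as they then stand; what a row does not reach is not made up. A row lasts 1/8 s, in which the tool goes at most 62.5 mm and 10.7 degrees, less where a joint would pass 70% of its speed; a pose out of reach is approached as far as the arm can. A call with a gripper value outside its range is refused whole. The fingers move at their own pace and stop on an object; FORCE is the grip in N (left out, the last holds). Time passes only in rows, so rows that do not move let the fingers close. It gives the time, the measured TCP pose, the force and the opening at its end, in the units of the state.
- get_obs(): the state, without advancing time (a new reading comes with each control period).
- imaging.camera(name): name is "side" or "top"; returns the picture (420x560x3 uint8, red, green, blue); there is no depth.
- imaging.camera_params(name): a dict with "camera_matrix" (3x3 intrinsics, pixels), "xyz" and "rotation" of the camera in the world. Camera axes: x right, y down, z forward; pixel columns grow to the right and rows downward; lengths in m; the calibration is good to about 2 mm. A picture is of the moment at which its call begins. camera_params takes no time and is no camera call.
- robot.hand_in(): hands the job in, once; it reports no verdict.
Trained networks look in the newest picture that a camera, given by its name, has taken for a name from the list of things; names that differ only in an ending like _2 or _b are one class to them, and where a whole thing is asked for, a point or a joint stands for the part that bears it (a point fixed in the world has none). Each returns a list of dicts, best first, with "confidence" (0 to 1); they miss things now and then, are a little off and sometimes report something else, mostly with a low value. They report only what shows in the picture. A call takes as long as a camera call. They do not tell look-alikes from the thing itself.
- imaging.cut_out(camera, target): "pixels" (420x560 bool, what is visible of it) and "box" ([centre column, centre row, width, height] in pixels, round what is visible of it).
- imaging.tip_of(camera, target): "pixel" ([column, row] in pixels: a listed point, or the origin of a listed thing).
The state is a dict: "time": time; "q": joint angles; "joint_velocities": joint speeds; "joint_torque": joint torques, N m; "position": TCP position; "tool_rot": TCP orientation; "ft_force": force on the tool from outside, world axes, zero at the start; "moment": the same for the moment, N m; "grip_width": finger opening in m.
Only numpy, scipy, OpenCV 4.12 (cv2) and the standard library are available. Lean on these libraries where they do the work, as an engineer would, in place of code of your own. Each camera call takes 0.05 s, during which the arm holds its last target. There are 200 camera calls.

TASK

The black cleat in the pink foam hot box is a reject. Lift it out through the round port in the roof without bumping the arm on the soft foam box, lay it down level on the feed tray of the red reject box and let go of it, then push it in through the sprung flap until it drops inside and the flap has shut behind it. Leave everything else on the bench as it stands.

Things in the scene. Friction and masses are not known exactly. Their poses are not given: they have to be found in the camera images.
- bad_cleat: The reject: black moulded deck cleat with a red band on one horn, 0.11 to 0.22 kg. Origin: centre of the underside of its foot; x along the horns, z up. Foot 76 x 30 x 6 mm; on two legs 14 mm thick (in y, x = 9 to 25 mm either side) a round bar of 14 mm diameter along x, axis 27 mm above the underside, 116 mm long over all, round ended. Height 34 mm. Starts level on the pedestal, any yaw.
- hot_box: Fixed box of pink insulation foam, on the robot's left or right, 270 x 270 x 162 mm high; roof 25 mm thick. A round port through the middle of the roof is the only opening. Under it a round pedestal, 90 mm wide, its top 85 mm above the bench. A thermostat sticks out 30 mm from the -x wall, up to 115 mm above the bench. Origin: centre of underside, z up.
- port (a point): Centre of the round port, 150 mm diameter, level with the upper face of the hot box's roof, 162 mm above the bench; axes as the hot box. The cleat starts within 10 mm of the port's axis, its top 43 mm below this point.
- reject_box: Fixed red steel box with a clear window in its flat roof. Origin: on the bench, in the plane of its front wall, mid width; +x is the way parts are pushed in, z up. Housing from x = 0 to 270 mm, 180 mm wide, 181 mm high. In front a steel feed tray, surface 110 mm above the bench, x = -200 mm to 0, open at its -x end, 58 mm wide between guides 8 mm high.
- mouth (a point): Middle of the doorway's threshold, on the tray surface in the plane of the front wall; axes as the reject box. Doorway 90 mm wide, 65 mm high; the roof is 71 mm above the tray. The tray goes on level as a slippery plastic sill to x = 22 mm, then a ramp falls at 50 degrees: a cleat pushed in along x tips and slides in when its middle has passed x = 22 mm; push its tail end right up to the wall.
- flap (a joint): Angle (rad) of the yellow sprung flap in the doorway: 0 shut, grows as it swings in (towards +x of the reject box), at most 1.45; it cannot swing outwards. Hinged along its top edge, 63 mm above the tray, 4.5 mm inside the wall plane; 82 mm wide, 58 mm long. A light spring shuts it: under 1 N on a cleat's horn opens it; about 1.05 when lying on a cleat's bar.
- flap_edge (a point): Middle of the flap's free lower edge, 5 mm above the tray when shut.
- good_cleat: A sound cleat in bare aluminium on the bench, same shape, size, origin and axes as the black one; to be left.
- port_plug: Round pink foam plug of the port with a wooden grip, 146 mm diameter, 43 mm high, on the bench; to be left. Origin: centre of underside.
- chock_a: Softwood block 95 x 45 x 40 mm on the bench; to be left. Origin: centre of underside.
- chock_b: Softwood block 110 x 50 x 35 mm on the bench; to be left. Origin: centre of underside.
- tape_roll: Roll of masking tape, 100 mm diameter, 25 mm high, lying flat; to be left. Origin: centre of underside.
- foam_offcut: Stepped pink foam offcut 120 x 70 x 80 mm; to be left. Origin: centre of underside.
- filler_jar: White jar, 84 mm diameter, 100 mm high; to be left. Origin: centre of underside.
- screwdriver: Screwdriver lying on the bench between the two boxes; to be left.
- spray_can: Grey spray can, 60 mm diameter, 190 mm high, standing; to be left. Origin: centre of underside.
There are look-alikes about, which are no part of the job. What is shaped like the bad_cleat but orange or purple is not meant.

How it is judged:
On the way, in this order (a step that is already met when the one before it is completed fails the run):
1. the black cleat has been lifted clear out of the hot box (z of bad_cleat in the frame of hot_box above 0.165 m), for 0.1 s.
2. the black cleat lies level on the feed tray outside the flap, let go (x of bad_cleat in the frame of reject_box between -0.2 and -0.03 m and y of bad_cleat in the frame of reject_box between -0.03 and 0.03 m and z of bad_cleat in the frame of reject_box between 0.104 and 0.116 m and angle between bad_cleat's own z axis and vertical below 0.12 rad and contact force between the fingers and bad_cleat below 0.1 N and linear speed of bad_cleat below 0.03 m/s), for 0.2 s.
3. the black cleat is in the doorway, holding the flap open (x of bad_cleat in the frame of reject_box above -0.03 m and z of bad_cleat in the frame of reject_box above 0.05 m and value of joint flap above 0.6 rad and contact force between bad_cleat and flap above 0.05 N), for 0.05 s.
At the end, for the whole second after the job is handed in: The black cleat lies at rest inside the reject box, beyond the sill and at least 25 mm below the tray level, and the flap is shut again (within 0.06 rad) (x of bad_cleat in the frame of reject_box between 0.022 and 0.27 m and y of bad_cleat in the frame of reject_box between -0.09 and 0.09 m and z of bad_cleat in the frame of reject_box below 0.085 m and value of joint flap below 0.06 rad and linear speed of bad_cleat below 0.02 m/s); the robot touches nothing.
It fails at once if the foam hot box is bumped (more than 10 N) by the robot (contact force between any of the arm, the fingers and hot_box above 10 N).
It fails at once if something else on the bench is shifted by more than 20 mm (distance of any of good_cleat, port_plug, chock_a, chock_b, tape_roll, foam_offcut, filler_jar, screwdriver, spray_can from where it was at the start of the episode above 0.02 m).
It also fails if it takes over 56 s, if anything falls off the work surface, if the arm or the gripper's body presses on something with over 40 N, if the wrist force passes 120 N, or if a joint passes its speed limit or range.

## Working session

There is one attempt and no reset: what is moved stays moved. The work goes in short steps, Python scripts to look and compute and a shell command to move; the robot and the scene stay as the last step left them, time stands still between calls to the robot, and variables do not carry over. Pictures are saved under pics/ and viewed, about 8 in all and at most 12, crops included, and the job is handed in when it is done.

```bash
mkdir -p pics; ls; cat > h.py <<'E'
import numpy as np, cv2
from rig import get_obs, imaging, robot
from scipy.spatial.transform import Rotation as R
def P(c):
    p=imaging.camera_params(c); K=np.array(p["camera_matrix"]); t=np.array(p["xyz"]); r=np.array(p["rotation"])
    if r.shape!=(3,3): r=R.from_quat(r).as_matrix()
    return K,t,r
def ray(c,px,z):
    K,t,r=P(c); d=r@np.linalg.inv(K)@np.array([px[0],px[1],1.]); return t+d*(z-t[2])/d[2]
def proj(c,X):
    K,t,r=P(c); v=K@(r.T@(np.asarray(X,float)-t)); return v[:2]/v[2]
def shot(c,name):
    im=imaging.camera(c); cv2.imwrite(f"pics/{name}.png",im[:,:,::-1]); return im
E
python3 - <<'E'
from h import *
for c in("top","side"):
    shot(c,c+"0"); K,t,r=P(c); print(c,K.tolist(),t,r.round(3).tolist())
    for n in("hot_box","port","bad_cleat","reject_box","mouth","flap_edge"):
        try: print(n,[(np.round(d["pixel"],1).tolist(),round(d["confidence"],2)) for d in imaging.tip_of(c,n)][:4])
        except Exception as e: print(n,e)
E
cp pics/top0.png /tmp; python3 -c "
import cv2;a=cv2.imread('pics/top0.png');b=cv2.imread('pics/side0.png');cv2.imwrite('pics/a.png',a)"
```

```text
pics
top [[404.5840459907642, 0.0, 273.6236754543701], [0.0, 404.5840459907642, 209.53194309362337], [0.0, 0.0, 1.0]] [ 0.35668782 -0.06584553  1.39425591] [[-0.007, -0.987, 0.16], [-1.0, 0.006, -0.008], [0.006, -0.16, -0.987]]
hot_box []
port [([329.8, 188.7], 0.95), ([327.6, 197.4], 0.3)]
bad_cleat [([276.7, 136.4], 0.7), ([327.7, 197.9], 0.64), ([295.7, 285.5], 0.64), ([185.7, 294.7], 0.25)]
reject_box [([184.5, 208.5], 0.8)]
mouth [([179.7, 204.8], 0.65)]
flap_edge []
side [[433.62457600065517, 0.0, 280.7435045235077], [0.0, 433.62457600065517, 211.5331590911442], [0.0, 0.0, 1.0]] [-0.14081028  0.7469108   1.29906368] [[-0.757, -0.491, 0.432], [-0.654, 0.557, -0.513], [0.012, -0.67, -0.742]]
hot_box []
port [([298.0, 170.4], 0.56), ([294.1, 266.9], 0.25)]
bad_cleat [([391.9, 170.2], 0.47), ([227.2, 191.8], 0.45), ([301.1, 184.0], 0.41)]
reject_box [([212.9, 275.2], 0.89)]
mouth [([211.4, 258.3], 0.57)]
flap_edge [([212.0, 251.8], 0.67)]
```

View pics/top0.png

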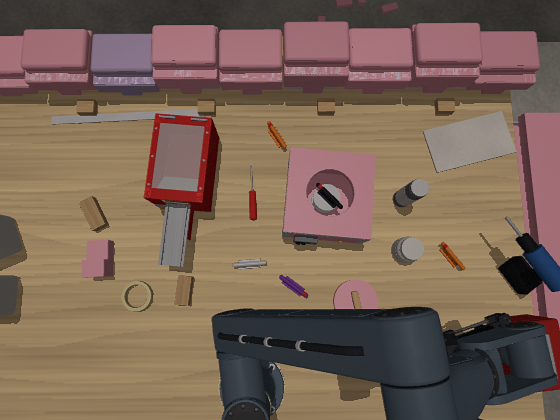

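View pics/side0.png

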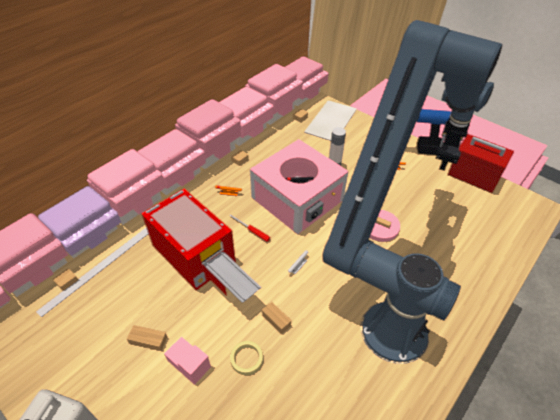

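The black cleat is the one in the hot box's port at top pixel (328,197). The look-alikes are orange at (277,136) and (452,256), purple at (293,286), and bare aluminium (the good cleat) at (250,264). The hot box is at about (330,195). The reject box is at (182,165), and its tray leads down to (174,265). I'll enlarge to confirm and pick corners.

```bash
python3 - <<'E'
from h import *
a=cv2.imread("pics/top0.png")
l=cv2.resize(a[105:275,140:225],None,fx=3.5,fy=3.5,interpolation=cv2.INTER_CUBIC)
r=cv2.resize(a[140:250,275:385],None,fx=4,fy=4,interpolation=cv2.INTER_CUBIC)
o=np.zeros((600,800,3),np.uint8); o[:l.shape[0],:l.shape[1]]=l; o[:r.shape[0],330:330+r.shape[1]]=r
cv2.imwrite("pics/crop1.png",o)
imaging.camera("top")
for n in("hot_box","reject_box","bad_cleat"):
    for d in imaging.cut_out("top",n)[:4]:
        m=d["pixels"].astype(np.uint8); np.save(f"/tmp/{n}.npy",m) if n!="bad_cleat" else 0
        (cx,cy),(w,h),an=cv2.minAreaRect(cv2.findNonZero(m)); print(n,round(d["confidence"],2),np.round(d["box"],1),m.sum(),np.round([cx,cy,w,h,an],1))
        if n=="bad_cleat" and 310<d["box"][0]<350: np.save("/tmp/bad_cleat.npy",m)
E
```

```text
hot_box 0.9 [326.3 196.3  96.2 100.2] 7867 [329.2 197.5  90.2  96.6   3.7]
reject_box 0.94 [181.1 189.4  73.8 153.9] 7767 [178.7 190.3  69.4 151.    5.4]
bad_cleat 0.83 [327.4 196.2  29.5  21.4] 245 [327.8 196.8  34.6   8.5  45. ]
bad_cleat 0.81 [295.5 285.1  26.7  24.3] 261 [293.6 286.   32.2   9.8  35.5]
bad_cleat 0.74 [183.8 294.4  21.9  28.3] 460 [183.7 290.2  15.6  29.9   7.1]
bad_cleat 0.63 [276.9 134.7  17.2  23.7] 234 [275.1 134.6  31.6   8.7  57.3]
```

View pics/crop1.png

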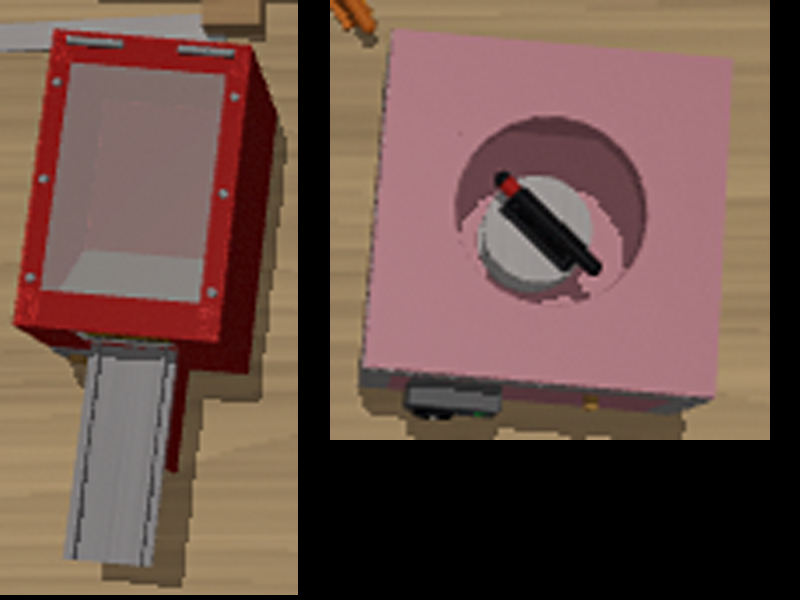

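The crop confirms it: a black cleat with a red band on its upper-left horn, sitting on the pedestal. Next I fit poses from the corners.

```bash
cat >> h.py <<'E'
def rigid(loc,w):
    loc=np.array(loc,float);w=np.array(w,float)[:,:2]; lc,wc=loc.mean(0),w.mean(0)
    H=(loc-lc).T@(w-wc); th=np.arctan2(H[0,1]-H[1,0],H[0,0]+H[1,1]); c,s=np.cos(th),np.sin(th)
    M=np.array([[c,-s],[s,c]]); t=wc-M@lc; e=w-(loc@M.T+t)
    return t,th,np.round(e*1000,1).tolist()
E
python3 - <<'E'
from h import *
f=lambda p,s,o:((p[0]+.5)/s-.5+o[0],(p[1]+.5)/s-.5+o[1])
A=[ray("top",f(p,3.5,(140,105)),.181) for p in[(54,30),(250,45),(218,340),(14,325)]]
T=[ray("top",f(p,3.5,(140,105)),z) for p,z in[((65,557),.118),((152,566),.118)]]
t,th,e=rigid([(.27,.09),(.27,-.09),(0,-.09),(0,.09)],A); print("rb",t,np.degrees(th),e)
M=np.array([[np.cos(th),-np.sin(th)],[np.sin(th),np.cos(th)]])
print("tray local",[(M.T@(x[:2]-t)).round(4) for x in T])
B=[ray("top",f((p[0]-330,p[1]),4,(275,140)),.162) for p in[(392,28),(732,58),(715,397),(363,368)]]
t2,th2,e2=rigid([(.135,.135),(.135,-.135),(-.135,-.135),(-.135,.135)],B); print("hb",t2,np.degrees(th2),e2)
C=[ray("top",f((p[0]-330,p[1]),4,(275,140)),.112)[:2] for p in[(497,175),(598,270)]]
print("cleat ends",C,"mid",np.mean(C,0),"len",np.linalg.norm(C[0]-C[1]),"yaw",np.degrees(np.arctan2(*(C[0]-C[1])[::-1])))
m=np.load("/tmp/bad_cleat.npy"); ys,xs=np.nonzero(m); print("maskmid",ray("top",(xs.mean(),ys.mean()),.115))
# side check
print("side predict port",proj("side",[*t2,.162]),"mouth",proj("side",[*t,.11]),"cleat",proj("side",[*np.mean(C,0),.112]))
for n,px,z in(("good",(250,264),.02),("plug",(356,297),.03),("chock",(184,290),.035),("can",(415,187),.19),("jar",(408,248),.1),("purple",(293,286),.02),("tape",(137,296),.02),("offcut",(98,252),.08),("screwdr",(253,205),.02)): print(n,ray("top",px,z).round(3))
o=get_obs(); print(o["position"],R.from_quat(o["tool_rot"]).as_matrix().round(3).tolist(),o["grip_width"],o["time"])
E
```

```text
rb [0.58610123 0.23149117] -4.9163524715706295 [[0.3, -1.6], [0.7, 1.1], [0.0, 1.1], [-1.1, -0.6]]
tray local [array([-0.196 ,  0.0378]), array([-0.1979, -0.0404])]
hb [ 0.61010372 -0.25029813] -5.403941736062486 [[0.4, -0.4], [-0.2, -0.0], [0.6, 0.3], [-0.8, 0.1]]
cleat ends [array([ 0.64947952, -0.21511498]), array([ 0.57078921, -0.2945162 ])] mid [ 0.61013436 -0.25481559] len 0.11178871831737915 yaw 45.2576460253965
maskmid [ 0.60621142 -0.25069615  0.115     ]
side predict port [298.94735967 169.66214473] mouth [213.38307341 256.86313873] cleat [299.12269723 178.43635429]
good [0.394 0.005 0.02 ]
plug [ 0.283 -0.346  0.03 ]
chock [0.31  0.221 0.035]
can [ 0.619 -0.507  0.19 ]
jar [ 0.439 -0.505  0.1  ]
purple [ 0.32  -0.139  0.02 ]
tape [0.291 0.379 0.02 ]
offcut [0.434 0.492 0.08 ]
screwdr [ 0.595 -0.005  0.02 ]
[ 0.19472432 -0.59387901  0.22258316] [[-0.0, 0.312, -0.95], [-0.0, -0.95, -0.312], [-1.0, 0.0, 0.0]] 0.08706287269862681 0.9
```

```bash
cat > go.py <<'E'
import sys; from h import *
# args x y z yaw(tool y, deg)
def go(x,y,z,yaw):
    o=get_obs(); Rm=R.from_quat(o["tool_rot"]).as_matrix(); p=np.array(o["position"])
    a=np.radians(yaw); Y=np.array([np.cos(a),np.sin(a),0]); X=np.array([0,0,-1.]); G=np.c_[X,Y,np.cross(X,Y)]
    print("t",round(o["time"],2),"p",p.round(4),"grip",round(o["grip_width"]*1000,1),"F",np.round(o["ft_force"],1),"q1,q6",np.round([o["q"][0],o["q"][5]],2))
    d=(np.array([x,y,z])-p)*1000
    print("turn(tool,deg)",np.degrees(R.from_matrix(Rm.T@G).as_rotvec()).round(2),"shift now",(Rm.T@d).round(1),"shift after turn",(G.T@d).round(1))
if __name__=="__main__": go(*map(float,sys.argv[1:]))
E
python3 -m inch '[[50,[-10,0,0],[-9,0,0]],[50,[-10,0,0],[-9,0,0]],[50,[-10,0,0],[-9,0,0]],[50,[0,0,0],[0,0,0]]]' 30; python3 go.py 0.6095 -0.2545 0.25 -44.74
```

```text
time: 1.4
position: [0.1947, -0.5937, 0.253]
tool_rot: [0.651, 0.276, -0.651, 0.276]
ft_force: [-0.6, -0.1, -0.8]
grip_width: 0.0554
t 1.4 p [ 0.1947 -0.5937  0.253 ] grip 55.4 F [-0.6 -0.1 -0.8] q1,q6 [-1.43 -0.66]
turn(tool,deg) [ 0.65 -0.03  0.03] shift now [   3.2   61.9 -532.2] shift after turn [   3.    55.9 -532.9]
```

```bash
python3 -m inch '[[50,[0,5,-48],[0.6,0,0]],[50,[0,5,-48],[0,0,0]],[50,[0,5,-48],[0,0,0]],[50,[0,5,-48],[0,0,0]],[50,[0,5,-48],[0,0,0]],[50,[0,5,-48],[0,0,0]],[50,[0,5,-48],[0,0,0]],[50,[0,5,-48],[0,0,0]],[50,[0,5,-48],[0,0,0]],[50,[0,5,-48],[0,0,0]],[50,[0,5,-48],[0,0,0]],[50,[0,0,0],[0,0,0]]]'; python3 go.py 0.6095 -0.2545 0.25 -44.74
```

```text
time: 2.9
position: [0.6218, -0.2534, 0.2462]
tool_rot: [-0.657, -0.261, 0.659, -0.257]
ft_force: [-0.0, -1.0, -0.7]
grip_width: 0.0504
t 2.9 p [ 0.6218 -0.2534  0.2462] grip 50.4 F [-0.  -1.  -0.7] q1,q6 [-0.55  0.27]
turn(tool,deg) [-2.29 -0.03  0.31] shift now [-3.8 -7.6  9.7] shift after turn [-3.8 -8.   9.4]
```

```bash
python3 -m inch '[[50,[0,-8,9],[-2.3,0,0]],[50,[0,0,0],[0,0,0]],[50,[0,0,0],[0,0,0]]]'; python3 go.py 0.6095 -0.2545 0.25 -44.74; python3 - <<'E'
from h import *
s=shot("side","side1"); t=shot("top","top1")
o=np.hstack([cv2.resize(x[100:240,y:y+140],(400,400),interpolation=cv2.INTER_CUBIC) for x,y in((s,230),(t,260))])
cv2.imwrite("pics/crop2.png",o[:,:,::-1])
E
```

```text
time: 3.28
position: [0.608, -0.2545, 0.2446]
tool_rot: [-0.652, -0.273, 0.655, -0.268]
ft_force: [0.7, 0.3, -0.1]
grip_width: 0.0501
t 3.27 p [ 0.608  -0.2545  0.2446] grip 50.1 F [ 0.7  0.3 -0.1] q1,q6 [-0.57  0.22]
turn(tool,deg) [-0.27  0.08  0.45] shift now [-5.4  1.  -1.1] shift after turn [-5.4  1.1 -1.1]
```

View pics/crop2.png

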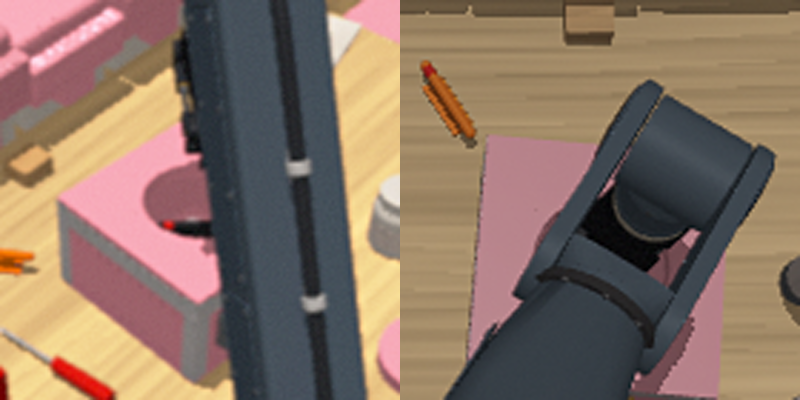

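The arm hides the grasp, but in the side view the red-banded horn still shows at about side pixel (288,179). I check that against the estimate and start down.

```bash
python3 -c "
from h import *
print(proj('side',[.6495,-.2151,.112]),proj('side',[.6455,-.219,.119]))"; python3 -m inch '[[50,[25,1,-1],[-0.3,0,0.4]],[50,[25,0,0],[0,0,0]],[50,[25,0,0],[0,0,0]],[50,[20,0,0],[0,0,0]],[50,[0,0,0],[0,0,0]]]'; python3 go.py 0.6095 -0.2545 0.101 -44.74
```

```text
[285.06603229 179.07248582] [286.51266963 177.73777806]
time: 4.0
position: [0.6105, -0.2575, 0.1485]
tool_rot: [0.654, 0.269, -0.653, 0.272]
ft_force: [0.2, 0.7, 0.8]
grip_width: 0.0501
t 4.0 p [ 0.6105 -0.2575  0.1485] grip 50.1 F [0.2 0.7 0.8] q1,q6 [-0.57  0.22]
turn(tool,deg) [-0.26  0.03 -0.24] shift now [47.5 -3.1 -1.5] shift after turn [47.5 -2.9 -1.4]
```

```bash
python3 -m inch '[[50,[15,-3,-1],[-0.2,0,-0.2]],[50,[15,0,0],[0,0,0]],[50,[12,0,0],[0,0,0]],[50,[0,0,0],[0,0,0]]]'; python3 go.py 0.6095 -0.2545 0.101 -44.74
```

```text
time: 4.5
position: [0.6103, -0.2556, 0.1057]
tool_rot: [0.654, 0.27, -0.652, 0.273]
ft_force: [-1.1, -0.3, 0.4]
grip_width: 0.05
t 4.5 p [ 0.6103 -0.2556  0.1057] grip 50.0 F [-1.1 -0.3  0.4] q1,q6 [-0.56  0.22]
turn(tool,deg) [-0.1  -0.02 -0.22] shift now [ 4.7 -1.3 -0.3] shift after turn [ 4.7 -1.3 -0.3]
```

```bash
python3 -m inch '[[50,[4,-1,0],[0,0,0]],[20,[0,0,0],[0,0,0]],[20,[0,0,0],[0,0,0]],[20,[0,0,0],[0,0,0]],[5,[0,0,0],[0,0,0]],[5,[0,0,0],[0,0,0]],[5,[0,0,0],[0,0,0]]]' 30; python3 go.py 0.6095 -0.2545 0.101 -44.74
```

```text
time: 5.38
position: [0.6106, -0.2554, 0.103]
tool_rot: [0.654, 0.269, -0.652, 0.274]
ft_force: [-0.6, 0.9, -0.0]
grip_width: 0.0136
t 5.38 p [ 0.6106 -0.2554  0.103 ] grip 13.6 F [-0.6  0.9 -0. ] q1,q6 [-0.56  0.22]
turn(tool,deg) [-0.09 -0.06 -0.41] shift now [ 2.  -1.5  0.1] shift after turn [ 2.  -1.5  0.1]
```

```bash
python3 -m inch '[[5,[-15,0,0],[0,0,0]],[5,[-20,0,0],[0,0,0]],[5,[-25,0,0],[0,0,0]],[5,[-25,0,0],[0,0,0]],[5,[-30,0,0],[0,0,0]],[5,[-30,0,0],[0,0,0]],[5,[0,0,0],[0,0,0]],[5,[0,0,0],[0,0,0]]]'; python3 go.py 0.486 0.240 0.24 -94.9;  python3 - <<'E'
from h import *
s=shot("side","side2")
cv2.imwrite("pics/crop3.png",cv2.resize(s[80:220,220:360],(560,560),interpolation=cv2.INTER_CUBIC)[:,:,::-1])
E
```

```text
time: 6.38
position: [0.6079, -0.2536, 0.2544]
tool_rot: [0.653, 0.271, -0.652, 0.273]
ft_force: [0.2, -0.5, -2.9]
grip_width: 0.0131
t 6.38 p [ 0.6079 -0.2536  0.2544] grip 13.1 F [ 0.2 -0.5 -2.9] q1,q6 [-0.56  0.22]
turn(tool,deg) [50.07 -0.1  -0.17] shift now [  13.  -434.5 -264.2] shift after turn [  14.4 -481.4  163.6]
```

View pics/crop3.png

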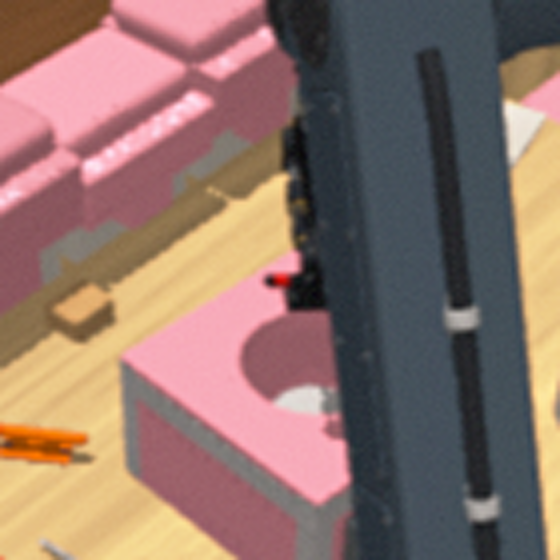

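The cleat is held level above the roof, red band at about side pixel (290,150). Next I turn and carry it.

```bash
python3 -m inch '[[5,[0,0,0],[10,0,0]],[5,[0,0,0],[10,0,0]],[5,[0,0,0],[10,0,0]],[5,[0,0,0],[10,0,0]],[5,[0,0,0],[10,0,0]],[5,[0,0,0],[0,0,0]]]'; python3 go.py 0.486 0.240 0.24 -94.9
python3 -m inch '[[5,[0,-40,13],[0,0,0]],[5,[0,-40,14],[0,0,0]],[5,[0,-40,14],[0,0,0]],[5,[0,-40,14],[0,0,0]],[5,[0,-40,14],[0,0,0]],[5,[0,-40,14],[0,0,0]],[5,[0,-40,14],[0,0,0]],[5,[0,-40,14],[0,0,0]],[5,[0,-40,14],[0,0,0]],[5,[0,-40,14],[0,0,0]],[5,[0,0,0],[0,0,0]],[5,[0,0,0],[0,0,0]]]'; python3 go.py 0.486 0.240 0.18 -94.9
```

```text
time: 7.18
position: [0.6033, -0.2509, 0.243]
tool_rot: [-0.701, 0.037, 0.711, 0.042]
ft_force: [0.7, 0.4, -2.0]
grip_width: 0.013
t 7.17 p [ 0.6033 -0.2509  0.243 ] grip 13.0 F [ 0.7  0.4 -2. ] q1,q6 [-0.56  1.12]
turn(tool,deg) [-1.47  0.87  0.41] shift now [   8.9 -474.8  170.9] shift after turn [   3.  -479.1  158.8]
time: 8.68
position: [0.4971, 0.1724, 0.24]
tool_rot: [-0.697, 0.023, 0.716, 0.03]
ft_force: [-1.5, -0.0, -2.0]
grip_width: 0.0134
t 8.68 p [0.4971 0.1724 0.24  ] grip 13.4 F [-1.5 -0.  -2. ] q1,q6 [0.11 1.75]
turn(tool,deg) [0.6  1.63 0.53] shift now [ 61.  -66.   14.4] shift after turn [ 60.  -66.4  16.8]
```

```bash
python3 -m inch '[[5,[10,-33,8],[0.6,1.6,0.5]],[5,[15,-33,8],[0,0,0]],[5,[15,0,0],[0,0,0]],[5,[0,0,0],[0,0,0]],[5,[0,0,0],[0,0,0]]]'; python3 go.py 0.4865 0.240 0.18 -94.9
python3 - <<'E'
from h import *
a=shot("top","top3");s=shot("side","side3")
o=np.hstack([cv2.resize(x[u:u+140,v:v+140],(400,400),interpolation=cv2.INTER_CUBIC) for x,u,v in((s,190,150),(a,160,120))])
cv2.imwrite("pics/crop4.png",o[:,:,::-1])
E
```

```text
time: 9.3
position: [0.4897, 0.235, 0.1988]
tool_rot: [0.707, -0.033, -0.706, -0.031]
ft_force: [1.0, -0.4, -1.2]
grip_width: 0.0128
t 9.3 p [0.4897 0.235  0.1988] grip 12.8 F [ 1.  -0.4 -1.2] q1,q6 [0.24 1.91]
turn(tool,deg) [-0.25 -0.09 -0.11] shift now [18.8 -4.8  3.7] shift after turn [18.8 -4.7  3.6]
```

View pics/crop4.png

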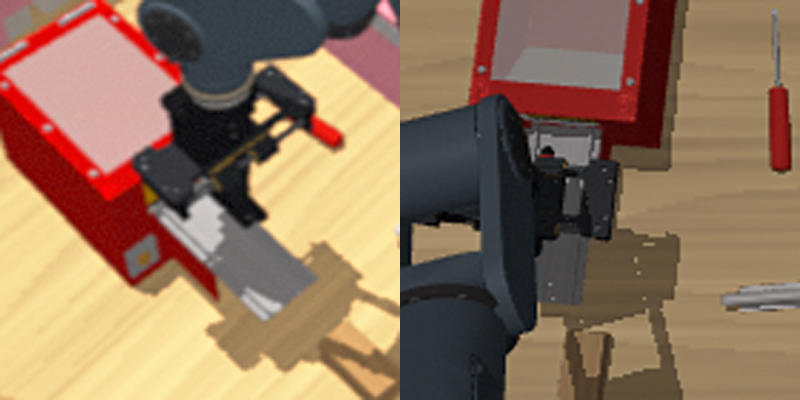

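The cleat hangs over the tray, lined up along it, with the red-banded horn leading at about top pixel (172,213). Now I lower it.

```bash
python3 -c "
from h import *
w=ray('top',(171.8,213.2),.209);c,s=np.cos(-.0858),np.sin(-.0858);d=w[:2]-[.5861,.2315];print('band local',c*d[0]+s*d[1],-s*d[0]+c*d[1])"
python3 -m inch '[[5,[20,-5,4],[0,0,0]],[5,[20,0,0],[0,0,0]],[5,[14,0,0],[0,0,0]],[5,[0,0,0],[0,0,0]],[5,[0,0,0],[0,0,0]]]'; python3 go.py 0.4865 0.240 0.129 -94.9
```

```text
band local -0.04599355357314284 -0.00907243195112017
time: 10.02
position: [0.49, 0.2389, 0.1469]
tool_rot: [0.71, -0.033, -0.703, -0.033]
ft_force: [-0.7, 0.5, -2.0]
grip_width: 0.0134
t 10.03 p [0.49   0.2389 0.1469] grip 13.4 F [-0.7  0.5 -2. ] q1,q6 [0.25 1.92]
turn(tool,deg) [-0.45 -0.53  0.03] shift now [17.9 -0.7  3.7] shift after turn [17.9 -0.8  3.5]
```

```bash
python3 -m inch '[[5,[7,-1,3],[-0.4,-0.5,0]],[5,[5,0,0],[0,0,0]],[5,[3,0,0],[0,0,0]],[5,[0,0,0],[0,0,0]],[5,[0,0,0],[0,0,0]]]'; python3 go.py 0.4865 0.240 0.129 -94.9
```

```text
time: 10.65
position: [0.4879, 0.2406, 0.1322]
tool_rot: [0.707, -0.03, -0.706, -0.031]
ft_force: [0.2, 0.3, -1.1]
grip_width: 0.0129
t 10.65 p [0.4879 0.2406 0.1322] grip 12.9 F [ 0.2  0.3 -1.1] q1,q6 [0.25 1.91]
turn(tool,deg) [-0.01 -0.15  0.09] shift now [3.2 0.7 1.3] shift after turn [3.2 0.7 1.3]
```

```bash
python3 -m inch '[[5,[3,0,0],[0,0,0]],[5,[0,0,0],[0,0,0]]]'; python3 go.py 0.4865 0.240 0.128 -94.9;python3 -m inch '[[5,[2,0,0],[0,0,0]],[5,[0,0,0],[0,0,0]]]'; python3 go.py 0.4865 0.240 0.128 -94.9
```

```text
time: 10.9
position: [0.488, 0.2407, 0.1291]
tool_rot: [0.707, -0.03, -0.705, -0.031]
ft_force: [0.3, -0.6, -1.9]
grip_width: 0.0134
t 10.9 p [0.488  0.2407 0.1291] grip 13.4 F [ 0.3 -0.6 -1.9] q1,q6 [0.25 1.91]
turn(tool,deg) [-0.01 -0.16  0.09] shift now [1.1 0.8 1.4] shift after turn [1.1 0.8 1.4]
time: 11.15
position: [0.4885, 0.241, 0.1281]
tool_rot: [0.708, -0.03, -0.705, -0.031]
ft_force: [0.1, 0.1, -2.1]
grip_width: 0.0131
t 11.15 p [0.4885 0.241  0.1281] grip 13.1 F [ 0.1  0.1 -2.1] q1,q6 [0.25 1.91]
turn(tool,deg) [-0.01 -0.24  0.14] shift now [0.1 1.1 1.9] shift after turn [0.1 1.1 1.9]
```

```bash
python3 -m inch '[[5,[2,0,0],[0,0,0]],[5,[0,0,0],[0,0,0]]]';python3 -m inch '[[5,[2,0,0],[0,0,0]],[5,[0,0,0],[0,0,0]]]'
```

```text
time: 11.4
position: [0.4888, 0.2412, 0.1283]
tool_rot: [0.708, -0.029, -0.704, -0.031]
ft_force: [1.1, -0.4, -2.0]
grip_width: 0.0134
time: 11.65
position: [0.4891, 0.2413, 0.1281]
tool_rot: [0.709, -0.029, -0.704, -0.031]
ft_force: [0.2, -0.2, -1.9]
grip_width: 0.0132
```

```bash
python3 -m inch '[[5,[4,0,0],[0,0,0]],[5,[0,0,0],[0,0,0]]]'; python3 go.py 0.4865 0.240 0.128 -94.9
python3 - <<'E'
from h import *
a=shot("top","top4");s=shot("side","side4")
o=np.hstack([cv2.resize(x[u:u+80,v:v+80],(400,400),interpolation=cv2.INTER_CUBIC) for x,u,v in((s,230,190),(a,190,140))])
cv2.imwrite("pics/crop5.png",o[:,:,::-1])
E
```

```text
time: 11.9
position: [0.4895, 0.2416, 0.1285]
tool_rot: [0.71, -0.029, -0.703, -0.031]
ft_force: [-0.6, 0.3, -1.7]
grip_width: 0.0134
t 11.9 p [0.4895 0.2416 0.1285] grip 13.4 F [-0.6  0.3 -1.7] q1,q6 [0.25 1.91]
turn(tool,deg) [ 0.03 -0.5   0.22] shift now [0.5 1.8 2.9] shift after turn [0.5 1.8 2.9]
```

View pics/crop5.png

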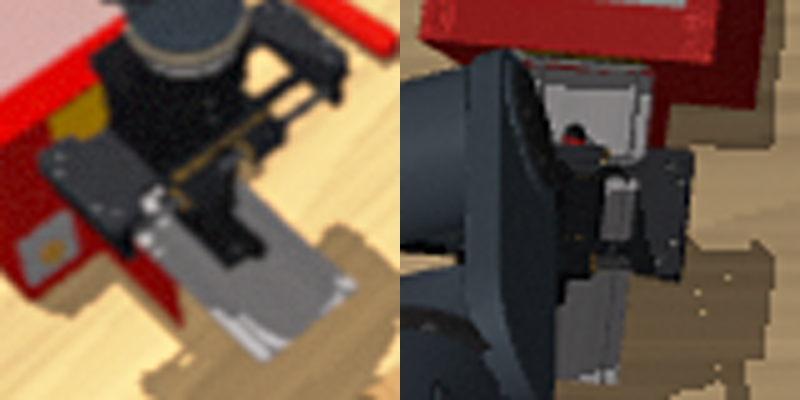

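```bash
python3 -c "
from h import *
def L(px,z):
  w=ray('top',px,z);c,s=np.cos(-.0858),np.sin(-.0858);d=w[:2]-[.5861,.2315];return np.round([c*d[0]+s*d[1],-s*d[0]+c*d[1]],4)
print(L((174.6,217.3),.14)); print('guides',L((140+545/5,190+90/5),.118),L((140+650/5,190+100/5),.118), L((140+557/5,190+378/5),.118),L((140+618/5,190+383/5),.118))"
```

```text
[-0.049  -0.0015]
guides [ 0.0023 -0.2291] [ 0.0012 -0.2965] [-0.1788 -0.2526] [-0.1789 -0.2909]
```

The cleat is on the tray: z has stopped, and the band is centred at local y = -1.5 mm. Let go.

```bash
python3 -m inch '[[40,[0,0,0],[0,0,0]],[40,[0,0,0],[0,0,0]],[40,[0,0,0],[0,0,0]],[40,[0,0,0],[0,0,0]]]'; python3 -m inch '[[45,[-10,0,0],[0,0,0]],[45,[-25,0,0],[0,0,0]],[45,[-25,0,0],[0,0,0]],[45,[-25,0,0],[0,0,0]],[45,[0,0,0],[0,0,0]],[45,[0,0,0],[0,0,0]]]'; python3 go.py 0.387 0.248 0.21 -94.9
```

```text
time: 12.5
position: [0.4898, 0.2416, 0.1262]
tool_rot: [0.709, -0.029, -0.704, -0.031]
ft_force: [0.1, -0.2, -0.2]
grip_width: 0.0382
time: 13.25
position: [0.4889, 0.2412, 0.215]
tool_rot: [0.709, -0.029, -0.704, -0.031]
ft_force: [-1.6, -0.3, -0.5]
grip_width: 0.045
t 13.25 p [0.4889 0.2412 0.215 ] grip 45.0 F [-1.6 -0.3 -0.5] q1,q6 [0.25 1.91]
turn(tool,deg) [ 0.   -0.42  0.2 ] shift now [  4.2   1.9 102.2] shift after turn [  5.    1.9 102.1]
```

```bash
python3 -m inch '[[8,[0,0,40],[0,-0.4,0.2]],[8,[0,2,40],[0,0,0]],[8,[0,0,17],[0,0,0]],[8,[0,0,0],[0,0,0]],[8,[0,0,0],[0,0,0]]]'; python3 go.py 0.3918 0.2482 0.124 -94.9
python3 - <<'E'
from h import *
a=shot("top","top5");s=shot("side","side5")
o=np.hstack([cv2.resize(x[u:u+100,v:v+100],(400,400),interpolation=cv2.INTER_CUBIC) for x,u,v in((s,220,180),(a,180,130))])
cv2.imwrite("pics/crop6.png",o[:,:,::-1])
E
```

```text
time: 13.88
position: [0.3906, 0.2471, 0.2112]
tool_rot: [-0.706, 0.031, 0.707, 0.03]
ft_force: [-0.5, -0.4, 0.6]
grip_width: 0.0096
t 13.88 p [0.3906 0.2471 0.2112] grip 9.6 F [-0.5 -0.4  0.6] q1,q6 [0.32 1.98]
turn(tool,deg) [-0.06  0.15 -0.1 ] shift now [87.2 -1.4 -1.3] shift after turn [87.2 -1.2 -1.1]
```

View pics/crop6.png

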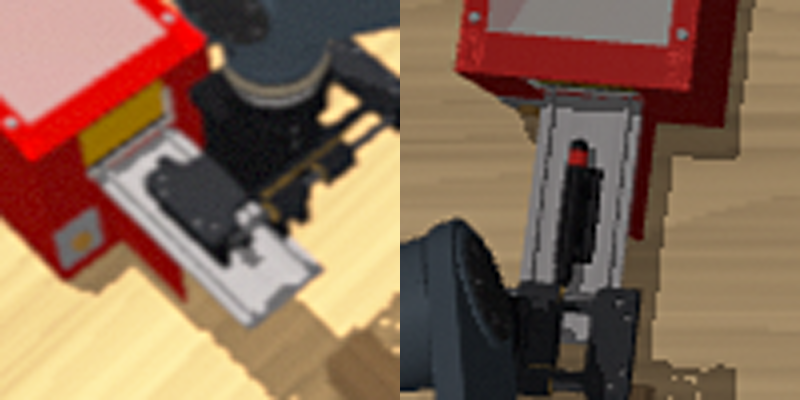

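The cleat lies level and straight on the tray between the guides. Its horn tip is at top pixel (174,215), its tail is near (171,251), and the fingers are behind it. Next I go down behind the tail.

```bash
python3 -m inch '[[8,[25,-1,-1],[0,0,0]],[8,[25,0,0],[0,0,0]],[8,[22,0,0],[0,0,0]],[8,[12,0,0],[0,0,0]],[8,[0,0,0],[0,0,0]],[8,[0,0,0],[0,0,0]]]'; python3 go.py 0.5751 0.2324 0.125 -94.9
python3 -c "
from h import *
def L(px,z):
  w=ray('top',px,z);c,s=np.cos(-.0858),np.sin(-.0858);d=w[:2]-[.5861,.2315];return np.round([c*d[0]+s*d[1],-s*d[0]+c*d[1]],4)
print(L((174.1,215.2),.137),L((171,251),.137))"
```

```text
time: 14.72
position: [0.4001, 0.2487, 0.1258]
tool_rot: [0.709, -0.031, -0.704, -0.032]
ft_force: [1.3, 0.8, -0.2]
grip_width: 0.0079
t 14.72 p [0.4001 0.2487 0.1258] grip 7.9 F [ 1.3  0.8 -0.2] q1,q6 [0.32 1.98]
turn(tool,deg) [-0.27 -0.35  0.1 ] shift now [   1.9    0.5 -175.7] shift after turn [   0.8    1.3 -175.7]
[-0.0422  0.0016] [-0.1541 -0.002 ]
```

```bash
python3 -m inch '[[8,[0,0,-12],[-0.2,-0.3,0]],[8,[0,0,-12],[0,0,0]],[8,[0,0,-10],[0,0,0]],[8,[0,0,-10],[0,0,0]],[8,[0,0,-10],[0,0,0]],[8,[0,0,-10],[0,0,0]],[8,[0,0,-10],[0,0,0]],[8,[0,0,0],[0,0,0]]]'; python3 go.py 0.5751 0.2324 0.125 -94.9
```

```text
time: 15.72
position: [0.4799, 0.2419, 0.1274]
tool_rot: [0.707, -0.03, -0.706, -0.032]
ft_force: [0.3, -0.1, 0.6]
grip_width: 0.0081
t 15.72 p [0.4799 0.2419 0.1274] grip 8.1 F [ 0.3 -0.1  0.6] q1,q6 [0.26 1.91]
turn(tool,deg) [-0.07 -0.14  0.16] shift now [  2.6   1.2 -95.6] shift after turn [  2.4   1.3 -95.6]
```

```bash
python3 -m inch '[[8,[1,1,-8],[0,0,0]],[8,[1,0,-8],[0,0,0]],[8,[0,0,-8],[0,0,0]],[8,[0,0,-8],[0,0,0]],[8,[0,0,0],[0,0,0]]]'; python3 go.py 0.5751 0.2324 0.125 -94.9
python3 - <<'E'
from h import *
a=shot("top","top6");s=shot("side","side6")
o=np.hstack([cv2.resize(x[u:u+100,v:v+100],(400,400),interpolation=cv2.INTER_CUBIC) for x,u,v in((s,190,160),(a,150,130))])
cv2.imwrite("pics/crop7.png",o[:,:,::-1])
E
```

```text
time: 16.35
position: [0.5135, 0.2379, 0.1252]
tool_rot: [0.707, -0.03, -0.706, -0.031]
ft_force: [0.1, -0.2, -0.4]
grip_width: 0.0079
t 16.35 p [0.5135 0.2379 0.1252] grip 7.9 F [ 0.1 -0.2 -0.4] q1,q6 [0.24 1.89]
turn(tool,deg) [-0.05 -0.11  0.15] shift now [  0.4   0.1 -61.8] shift after turn [  0.2   0.2 -61.8]
```

View pics/crop7.png

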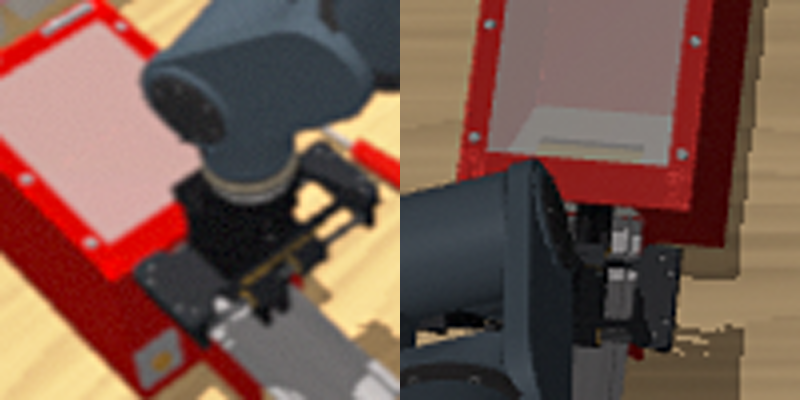

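The cleat's front is now through the doorway under the roof edge, with black at about top pixel (179,206). I keep pushing.

```bash
python3 -m inch '[[8,[0,0,-8],[0,0,0]],[8,[0,0,-8],[0,0,0]],[8,[0,0,-8],[0,0,0]],[8,[0,0,-8],[0,0,0]],[8,[0,0,-8],[0,0,0]],[8,[0,0,-8],[0,0,0]],[8,[0,0,0],[0,0,0]]]'; python3 go.py 0.5751 0.2324 0.125 -94.9
```

```text
time: 17.32
position: [0.5637, 0.2335, 0.1255]
tool_rot: [0.707, -0.03, -0.706, -0.031]
ft_force: [-1.0, 0.3, 0.7]
grip_width: 0.0078
t 17.32 p [0.5637 0.2335 0.1255] grip 7.8 F [-1.   0.3  0.7] q1,q6 [0.21 1.86]
turn(tool,deg) [-0.04 -0.05  0.14] shift now [  0.5   0.1 -11.5] shift after turn [  0.5   0.2 -11.5]
```

```bash
python3 -m inch '[[8,[0,0,-7],[0,0,0]],[8,[0,0,-5],[0,0,0]],[8,[0,0,0],[0,0,0]],[8,[0,0,0],[0,0,0]]]'; python3 -m inch '[[8,[0,0,35],[0,0,0]],[8,[0,0,45],[0,0,0]],[8,[0,0,45],[0,0,0]],[8,[-30,0,40],[0,0,0]],[8,[-40,0,0],[0,0,0]],[8,[-40,0,0],[0,0,0]],[8,[0,0,0],[0,0,0]],[8,[0,0,0],[0,0,0]]]'
python3 - <<'E'
from h import *
a=shot("top","top7");s=shot("side","side7")
o=np.hstack([cv2.resize(x[u:u+130,v:v+100],(400,520),interpolation=cv2.INTER_CUBIC) for x,u,v in((s,180,140),(a,100,130))])
cv2.imwrite("pics/crop8.png",o[:,:,::-1])
E
```

```text
time: 17.82
position: [0.5755, 0.2325, 0.1253]
tool_rot: [-0.706, 0.03, 0.707, 0.031]
ft_force: [-0.9, 0.1, -0.5]
grip_width: 0.0081
time: 18.82
position: [0.4079, 0.2464, 0.2371]
tool_rot: [0.709, -0.029, -0.704, -0.031]
ft_force: [-0.5, 1.0, -0.2]
grip_width: 0.0081
```

View pics/crop8.png

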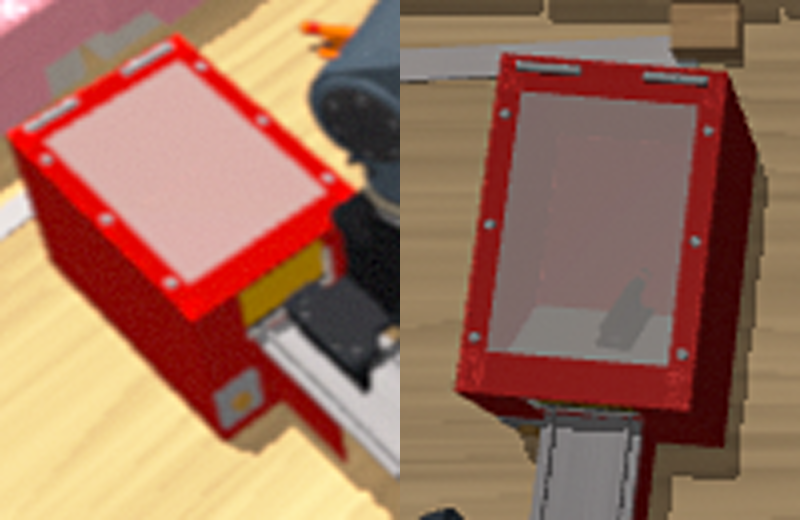

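```bash
python3 -c "
from h import *
def L(px,z):
  w=ray('top',px,z);c,s=np.cos(-.0858),np.sin(-.0858);d=w[:2]-[.5861,.2315];return np.round([c*d[0]+s*d[1],-s*d[0]+c*d[1]],4)
for z in(.03,.06,.09,.12): print(z,'tail',L((130+210/4,100+345/4),z),'mid',L((185.5,177.5),z),'tip',L((130+243/4,100+272/4),z),'ramp x',.022+(.11-z)/1.19)
a=cv2.imread('pics/top7.png').astype(int)
b=shot('top','top8')[:,:,::-1].astype(int); d=np.abs(a-b)[120:200,150:215].max(2); print('diff',d.max(),(d>12).sum())
e=imaging.tip_of('side','flap_edge'); imaging.camera('side'); print(imaging.tip_of('side','flap_edge')[:1],proj('side',[.5861+.0045,.2315,.115]))
f=np.abs(cv2.imread('pics/top0.png').astype(int)-b).max(2)>40; print('changed blobs',[s[:5].tolist() for s in cv2.connectedComponentsWithStats(f.astype(np.uint8))[2][1:] if s[4]>25])
"
```

```text
0.03 tail [0.0739 0.0117] mid [0.1055 0.0049] tip [ 0.1406 -0.0094] ramp x 0.08922689075630252
0.06 tail [0.0678 0.0045] mid [ 0.0987 -0.0021] tip [ 0.133  -0.0161] ramp x 0.06401680672268908
0.09 tail [ 0.0617 -0.0027] mid [ 0.0919 -0.0092] tip [ 0.1254 -0.0228] ramp x 0.03880672268907563
0.12 tail [ 0.0556 -0.0099] mid [ 0.0851 -0.0162] tip [ 0.1179 -0.0296] ramp x 0.013596638655462187
diff 10 0
[{'pixel': [211.5, 253.1], 'confidence': 0.78}] [212.30472003 255.26715062]
changed blobs [[316, 183, 27, 26, 276], [62, 227, 496, 193, 43236], [275, 374, 19, 46, 451], [230, 385, 16, 12, 60]]
```

```bash
python3 -c "
from rig import robot; print(robot.hand_in())"
```

```text
the job is handed in; nothing more can be done
None
```

The black cleat is inside the reject box with the flap shut, and I handed the job in at about 19 s of the 56 s allowed. I lifted it straight up through the port, carried it over and set it down level on the tray. I then let go and pushed it in with the nearly closed fingers until its tail reached the wall.

**What the last checks showed:**
- **Cleat:** it lies still inside, with no change between two pictures. Its middle is at roughly x = 0.10 m, y = 0, z = 0.05 m in the box frame, but that height is inferred from the ramp's shape because the cameras give no depth.
- **Flap:** it looks shut. The detected edge was about 2 pixels from where a shut flap should be, and I could not read the joint itself. I saw black in the doorway as the cleat went in, but did not measure how far the flap opened.
- **Bench:** where the arm did not block the view, nothing else had moved. The part of the bench under the arm could not be compared.
- **Forces:** the readings I took stayed within about 3 N. The arm had withdrawn about 170 mm back from the wall and was touching nothing.

**One disagreement:** when I set the cleat down, the force reading still showed its weight of about 2 N after the height had stopped falling. I relied on the height and the camera instead, and the next picture showed the cleat level between the guides.

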